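# Load a reactor cartridge in its dock and latch it

### The arm

A 6-joint arm with a two-finger parallel gripper is mounted at the origin on the work surface. World frame = base frame: x ahead of the robot, y to its left, z up, the work surface at z = 0. Lengths are in m, angles in degrees, forces in N, time in s.
With the tool pointing down it reaches from about 0.25 to 0.725 m from the base axis. Payload 9.7 kg.
Tool frame: the origin (TCP) lies midway between the tips of the shut fingers; the grasp point (between the pads) lies 19 mm behind it; z points along the fingers, y is the line along which they close (so a half turn about z gives the same grasp; the last joint's range is limited). The gripper opens to 85 mm and grips with 20 to 120 N. Pads are 22 mm wide; open, the fingers measure 114 mm over their backs; the gripper's body (76 mm by 85 mm) begins 54 mm behind the grasp point. The pads swing forward as they close: fully open they stand 13 mm farther back than shut.
Start: joints at [70.818, 4.979, 10.078, 95.1, 0, 90], TCP at [0.181, 0.519, 0.231] pointing down, gripper open.
Joint ranges: [-179.16, 179.16], [-48.56, 103.87], [-65.8, 70.77], [-126.05, 130.52], [-82.76, 87.17], [-180, 180]. Speed limits (degrees/s): [127.2, 127.2, 147.25, 180, 180, 180].

### API

Orientations are given as [roll, pitch, yaw] about the fixed x, y, z axes, in that order (R = Rz(yaw) Ry(pitch) Rx(roll)).
In Python, from workcell import readout, imaging, bot, spotter gives the robot as it stands.
- The arm moves only by the shell command python3 -m jog 'ROWS' [FORCE]. ROWS is JSON, a list of rows, each an object with "rotation": the turn, a rotation vector about the world's x, y, z in degrees, a list of three; "translation": the shift along the world's x, y, z in mm, a list of three; "grip": the finger opening in mm, from 0 to 85.4. In form: [{"rotation": [wx, wy, wz], "translation": [dx, dy, dz], "grip": grip}, ...]. A call has 1 to 20 rows; each row is the pose to reach, as a shift and turn from the pose commanded when the call began; what a row does not reach only later rows make up. A row lasts 1/10 s, in which the tool goes at most 50 mm and 8.59 degrees, less where a joint would pass 70% of its speed; a pose out of reach is approached as far as the arm can. A call with a gripper value outside its range is refused whole. The fingers move at their own pace and stop on an object; FORCE is the grip in N (left out, the last holds). Time passes only in rows, so rows that repeat a pose let the fingers close. It gives the time, the measured TCP pose, the force, the opening and the grip force at its end, in the units of the state.
- readout.get_obs(): the state, without advancing time (a new reading comes with each control period).
- imaging.camera(name): name is "scene" or "top"; returns (picture, depth): 420x560x3 uint8, red, green, blue; 420x560 float32, m along the optical axis (not along the pixel's ray), 0 where there is no reading.
- imaging.camera_info(name): a dict with "vertical_fov" (degrees; the focal length in pixels is half the picture's height over the tangent of half this angle, whatever the lens; pixels are square), "cx", "cy" (the principal point, pixels), "extrinsics" (4x4, takes a point from camera to world coordinates). Camera axes: x right, y down, z forward; pixel columns grow to the right and rows downward; lengths in m; the calibration is good to about 2 mm. A picture is of the moment at which its call begins. camera_info takes no time and is no camera call.
- bot.job_done(): hands the job in; it is judged then, once.
Trained networks look in the newest picture that a camera, given by its name, has taken for a name from the list of things; names that differ only in an ending like _2 or _b are one class to them, and where a whole thing is asked for, a point or a joint stands for the part that bears it (a point fixed in the world has none). Each returns a list of dicts, best first, with "confidence" (0 to 1); they miss things now and then, are a little off and sometimes report something else, mostly with a low value. They report only what shows in the picture. A call takes as long as a camera call. They do not tell look-alikes from the thing itself.
- spotter.spot_in(camera, target): "box" ([centre column, centre row, width, height] in pixels, round what is visible of it).
- spotter.mark_of(camera, target): "uv" ([column, row] in pixels: a listed point, or the origin of a listed thing).
The state is a dict: "time": time; "q": joint angles; "qd": joint speeds; "joint_efforts": joint torques, N m; "ee_pos": TCP position; "tcp_rot": TCP orientation; "wrist_force": force on the tool from outside, world axes, zero at the start; "torque": the same for the moment, N m; "opening": finger opening in m; "grasp_force": force on a finger pad.
Only numpy, scipy, OpenCV 4.12 (cv2) and the standard library are available. Lean on these libraries where they do the work, as an engineer would, in place of code of your own. Each camera call takes 0.05 s, during which the arm holds its last target. There are 200 camera calls.

### The job

Take the reactor cartridge (the metal block with two stub ports on top) out of the storage bin and lower it gently, without dropping it, between the two cheeks of the dock until it sits flat on the dock's floor, centred so that the latch bar will come down between its two ports; the cheeks leave only its ends free, so put it down on the bench on the way and take it again by its ends. Then swing the latch over it until the bar rests fully home in the forked catch, and let go. Leave the plain blank block in the bin, and the bottle, beaker, spanner and vials where they stand.

Things in the scene. Friction and masses are not known exactly. Their poses are not given: they have to be found in the camera images.
- cartridge: Reactor cartridge, the thing to load: loose aluminium block 60 (own x) x 32 (own y) x 40 mm high, about 0.2 kg, with two steel stub ports, 10 mm diameter, 14 mm tall, on its top at x = -20 and +20 mm. Origin: centre of its underside. Goes into the dock either way round. Starts upright in one of the bin's two bays, its x along the bin's x.
- blank: Plain aluminium block 60 x 32 x 40 mm without ports, in the other bay of the bin; to be left there. Origin: centre of its underside.
- bin: Fixed grey bin, 75 (x) x 210 (y) mm, floor 4 mm thick. Two bays centred at y = -52 and +52 mm, each 67 (x) x 99 mm (y) inside. Walls at the blocks' ends (across x) are 60 mm tall and only 3.5 mm from the block; side walls and divider (across y) are 34 mm tall and leave about 33 mm on each side of a block for a finger. Origin: centre of its underside.
- dock: Fixed dock: base plate 70 (x) x 75 (y) x 12 mm with two upright cheeks 44 mm long (x, centred), from y = 18.5 to 27.5 mm on either side, up to 64 mm above the bench. The 37 mm wide channel between them runs along x, open at both ends; a seated cartridge (block top at 52 mm) sticks out 8 mm past the cheeks at each end. Origin: centre of its underside.
- dock_seat (a point): Centre of the channel's floor in the dock, 12 mm above the bench, axes as the dock's: the cartridge's origin belongs here.
- latch (a joint): Latch angle in rad: 0 = closed, the bar lying level across the channel and in the catch; it grows as the bar swings up and over to the -y side (1.57 = upright, 2.95 = fully open). A stiff hinge: it stays where it is left. Starts at 2.5 to 2.9.
- latch_hinge (a point): Hinge of the latch, between two ears outside the dock's -y cheek, at y = -40 mm, 72 mm above the bench (ears up to 79 mm); it turns about the dock's x. The steel bar is 16 mm wide, 8 mm thick; a rubber pad 16 mm square under it ends, closed, 2 mm above the seated cartridge, between its ports.
- catch (a point): Centre of the forked catch on the dock's +y cheek: two steel prongs 20 mm apart, from 63 to 83 mm above the bench, between which the closed bar lies.
- latch_knob (a point): Centre of the latch's black grip, a cylinder 18 mm in diameter and 36 mm long along the bar at its free end, 97 mm from the hinge. Its own y points along the bar away from the hinge, its x is the dock's x. Closed, it is 57 mm to the +y side of the dock's centre and 72 mm above the bench, with free space below.
- bottle: Amber bottle, 60 mm diameter, 120 mm tall, standing beyond the work; bystander. Origin: centre of its underside.
- beaker: Glass beaker, 68 mm diameter, 80 mm tall; bystander. Origin: centre of its underside.
- spanner: Steel spanner, 150 mm long, lying on the bench; bystander. Origin near its middle.
- vial0: Small glass vial, 24 mm diameter, 46 mm tall, nearer the robot; bystander. Origin: centre of its underside.
- vial1: Second small glass vial, same size; bystander. Origin: centre of its underside.
There are look-alikes about, which are no part of the job. Leave any brown or pink look-alike of the cartridge alone. Leave any pink look-alike of the dock alone.

How it is judged:
By the outcome, as a careful person would: the job done as asked, in the order asked, and still so for the second after the job is handed in, with the robot touching nothing.
It also fails if it takes over 72 s, if anything falls off the work surface, if the arm or the gripper's body presses on something with over 40 N, if the wrist force passes 120 N, or if a joint passes its speed limit or range.

## Working session

There is one attempt and no reset: what is moved stays moved. The work goes in short steps, Python scripts to look and compute and a shell command to move; the robot and the scene stay as the last step left them, time stands still between calls to the robot, and variables do not carry over. Pictures are saved under pics/ and viewed, at most 10 in all, crops included, and the job is handed in when it is done.

```bash
ls; mkdir -p pics; cat > h.py <<'E'
import numpy as np, cv2
from workcell import readout, imaging, bot, spotter
def shot(cam,name=None):
    p,d=imaging.camera(cam)
    if name: cv2.imwrite('pics/'+name,p[:,:,::-1])
    np.savez('/tmp/'+cam+'.npz',p=p,d=d)
    return p,d
def K(cam):
    i=imaging.camera_info(cam); f=210/np.tan(np.radians(i['vertical_fov'])/2)
    return f,i['cx'],i['cy'],np.array(i['extrinsics'])
def cloud(cam,d):
    f,cx,cy,T=K(cam); v,u=np.mgrid[:d.shape[0],:d.shape[1]]
    P=np.stack([(u-cx)/f*d,(v-cy)/f*d,d],-1)
    return P@T[:3,:3].T+T[:3,3]
def onplane(cam,u,v,z):
    f,cx,cy,T=K(cam); r=T[:3,:3]@np.array([(u-cx)/f,(v-cy)/f,1]); return T[:3,3]+r*(z-T[2,3])/r[2]
E
python3 - <<'E'
from h import *
o=readout.get_obs(); print({k:np.round(v,3).tolist() for k,v in o.items()})
for c in('scene','top'):
    p,d=shot(c,c+'0.png'); i=imaging.camera_info(c); print(c,i)
    for t in('cartridge','blank','bin','dock'):
        print(t,[(np.round(b['box']).tolist(),round(b['confidence'],2)) for b in spotter.spot_in(c,t)])
    for t in('cartridge','dock_seat','latch_hinge','catch','latch_knob'):
        print(t,[(np.round(b['uv'],1).tolist(),round(b['confidence'],2)) for b in spotter.mark_of(c,t)])
E
```

```text
pics
{'time': 0.0, 'q': [70.818, 5.012, 10.032, 95.099, -0.003, 90.0], 'qd': [-0.035, -0.047, 0.072, -0.046, -0.066, -0.03], 'joint_efforts': [-0.002, -52.039, 46.48, 0.016, 0.0, -0.0], 'ee_pos': [0.181, 0.519, 0.231], 'tcp_rot': [-179.921, 0.003, 160.818], 'wrist_force': [0.334, 0.379, -0.164], 'torque': [-0.047, -0.003, 0.033], 'grasp_force': 0.0, 'opening': 0.086}
scene {'vertical_fov': 50.11155972745841, 'cx': 282.16634403241665, 'cy': 203.84551254138913, 'extrinsics': array([[ 0.8242463 ,  0.39404688, -0.40662648,  0.91899848],
       [ 0.56610078, -0.55804391,  0.60672638, -0.47393856],
       [ 0.0121632 , -0.73028354, -0.68303588,  0.67724809],
       [ 0.        ,  0.        ,  0.        ,  1.        ]])}
cartridge [([327.0, 146.0, 20.0, 20.0], 0.81), ([281.0, 132.0, 28.0, 26.0], 0.62), ([379.0, 143.0, 27.0, 25.0], 0.59)]
blank [([303.0, 169.0, 27.0, 28.0], 0.55), ([315.0, 158.0, 78.0, 71.0], 0.38)]
bin [([314.0, 160.0, 76.0, 74.0], 0.9)]
dock [([102.0, 253.0, 71.0, 64.0], 0.91), ([127.0, 299.0, 136.0, 67.0], 0.6)]
cartridge [([375.5, 147.5], 0.8), ([328.0, 155.4], 0.67), ([
[... 513 characters left out ...]
53, -0.99797818,  1.04948042],
       [ 0.        ,  0.        ,  0.        ,  1.        ]])}
cartridge [([180.0, 244.0, 15.0, 19.0], 0.91), ([186.0, 296.0, 27.0, 20.0], 0.82), ([148.0, 207.0, 24.0, 22.0], 0.65)]
blank [([223.0, 244.0, 14.0, 23.0], 0.83), ([293.0, 181.0, 18.0, 60.0], 0.65)]
bin [([202.0, 244.0, 82.0, 31.0], 0.9)]
dock [([420.0, 243.0, 86.0, 33.0], 0.98), ([395.0, 302.0, 49.0, 34.0], 0.95)]
cartridge [([183.3, 242.5], 0.9), ([151.4, 208.1], 0.69), ([187.0, 292.7], 0.64)]
dock_seat [([391.6, 302.3], 0.67), ([392.8, 241.5], 0.62)]
latch_hinge [([412.6, 245.1], 0.75)]
catch [([391.9, 304.6], 0.75), ([388.5, 238.6], 0.58)]
latch_knob [([457.0, 254.7], 0.7), ([377.4, 295.3], 0.6)]
```

View pics/scene0.png

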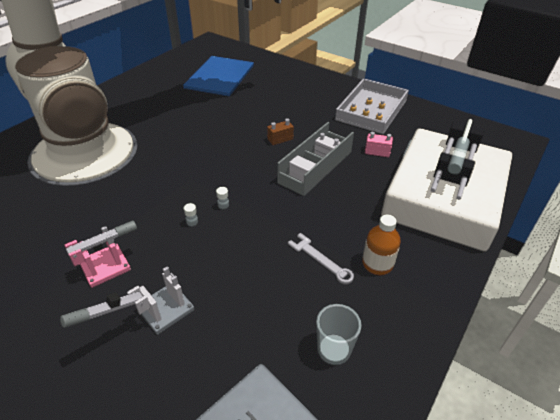

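View pics/top0.png

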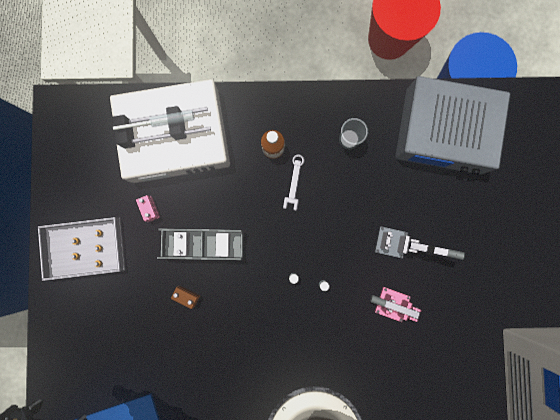

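Cartridge candidates (top view): the grey block with two ports in the bin at (180,244), the plain blank in the bin at (223,244), the pink look-alike at (148,207) and the brown one at (186,296). I choose (180,244). For the dock, I choose the grey one at (393,242), not the pink one at (395,302). Next I check both in a close crop and measure them.

```bash
python3 - <<'E'
from h import *
a=np.load('/tmp/top.npz');b=np.load('/tmp/scene.npz')
A=cv2.resize(a['p'][215:275,150:250],None,fx=4,fy=4,interpolation=cv2.INTER_CUBIC)
B=cv2.resize(a['p'][215:275,365:475],None,fx=4,fy=4,interpolation=cv2.INTER_CUBIC)[:,:400]
C=cv2.resize(b['p'][110:200,270:370],None,fx=4,fy=4,interpolation=cv2.INTER_CUBIC)[:340]
D=cv2.resize(b['p'][255:340,100:200],None,fx=4,fy=4,interpolation=cv2.INTER_CUBIC)
cv2.imwrite('pics/crop.png',np.vstack([np.hstack([A,B]),np.hstack([C,D])])[:,:,::-1])
for c,z in(('top',a),('scene',b)):
    f,cx,cy,T=K(c); q=T[:3,:3].T@(np.array([.181,.519,.231])-T[:3,3]); print('tcp px',c,q[0]/q[2]*f+cx,q[1]/q[2]*f+cy, q[2])
    P=cloud(c,z['d']); ok=z['d']>0
    m=ok&(abs(P[...,2])<.02)&(P[...,0]>.1)&(P[...,0]<.7)&(abs(P[...,1])<.4); print('bench z',np.percentile(P[m][:,2],[5,50,95]))
    if c=='top': bx=[(165,232,198,258),(378,226,470,262)]
    else: bx=[(275,125,356,192),(60,268,195,330)]
    for (u0,v0,u1,v1) in bx:
        Q=P[v0:v1,u0:u1].reshape(-1,3)
        for lo,hi in((.006,.03),(.03,.038),(.038,.05),(.05,.057),(.057,.062),(.062,.1),(.1,.2)):
            s=Q[(Q[:,2]>lo)&(Q[:,2]<hi)]
            if len(s)>3: print(c,(u0,v0),lo,hi,len(s),s.mean(0).round(4),np.percentile(s,[3,97],axis=0).round(3).tolist())
E
```

```text
tcp px top 65.05199700629612 408.2495537142989 0.7923620832617752
bench z [-0.00308277  0.00013445  0.00413865]
top (165, 232) 0.006 0.03 108 [0.5056 0.3344 0.0134] [[0.474, 0.299, 0.006], [0.537, 0.384, 0.029]]
top (165, 232) 0.03 0.038 27 [0.494  0.3223 0.0337] [[0.475, 0.312, 0.03], [0.535, 0.337, 0.037]]
top (165, 232) 0.038 0.05 284 [0.5068 0.336  0.0438] [[0.476, 0.32, 0.039], [0.537, 0.353, 0.048]]
top (165, 232) 0.05 0.057 10 [0.4871 0.3342 0.0553] [[0.473, 0.305, 0.052], [0.518, 0.363, 0.057]]
top (165, 232) 0.057 0.062 47 [0.4913 0.3323 0.0593] [[0.473, 0.295, 0.057], [0.531, 0.365, 0.062]]
top (165, 232) 0.062 0.1 5 [0.4738 0.328  0.0627] [[0.473, 0.293, 0.062], [0.474, 0.345, 0.064]]
top (378, 226) 0.006 0.03 511 [ 0.5028 -0.2142  0.0132] [[0.467, -0.249, 0.008], [0.538, -0.18, 0.025]]
top (378, 226) 0.03 0.038 36 [ 0.5045 -0.2131  0.034 ] [[0.481, -0.237, 0.03], [0.527, -0.184, 0.038]]
top (378, 226) 0.038 0.05 43 [ 0.5021 -0.2133  0.0443] [[0.479, -0.238, 0.039], [0.526, -0.183, 0.05]]
top (378, 226) 0.05 0.057 31 [ 0.5034 -0.2133  0.0538] [[0.478, -0.24, 0.05], [0.528,
[... 1077 characters left out ...]
6 [ 0.4689 -0.2211  0.0134] [[0.341, -0.253, 0.007], [0.539, -0.188, 0.025]]
scene (60, 268) 0.03 0.038 71 [ 0.4957 -0.2167  0.0337] [[0.35, -0.245, 0.03], [0.529, -0.192, 0.038]]
scene (60, 268) 0.038 0.05 99 [ 0.5145 -0.2123  0.0442] [[0.489, -0.245, 0.038], [0.529, -0.191, 0.05]]
scene (60, 268) 0.05 0.057 81 [ 0.5123 -0.2251  0.0538] [[0.49, -0.262, 0.05], [0.529, -0.191, 0.057]]
scene (60, 268) 0.057 0.062 61 [ 0.5105 -0.2284  0.0595] [[0.488, -0.262, 0.057], [0.529, -0.192, 0.062]]
scene (60, 268) 0.062 0.1 919 [ 0.4957 -0.2537  0.0794] [[0.477, -0.311, 0.063], [0.522, -0.189, 0.099]]
scene (60, 268) 0.1 0.2 550 [ 0.4778 -0.3259  0.1098] [[0.466, -0.357, 0.101], [0.492, -0.278, 0.121]]
```

View pics/crop.png

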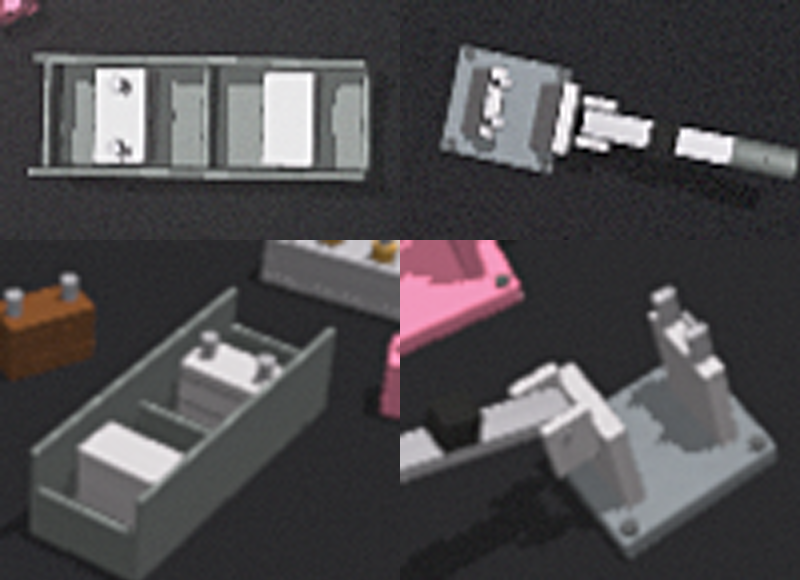

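The crop confirms it: the ported grey block is in the left (+y) bay of the bin and the portless blank is in the right bay. The grey dock has its forked catch on the left (+y) and its latch open towards -y. Now the exact poses.

```bash
cat >> h.py <<'E'
def rect(Q,name):
    r=cv2.minAreaRect((Q[:,:2]*1000).astype(np.float32)); c,s,a=r
    print(name,len(Q),'mean',(Q.mean(0)*1000).round(1),'c',np.round(c,1),'size',np.round(s,1),'ang',round(a,1),'mod90',round((a+45)%90-45,1))
    return r
E
python3 - <<'E'
from h import *
for c in('top','scene'):
    z=np.load('/tmp/%s.npz'%c); P=cloud(c,z['d']); Q=P[z['d']>0]
    def sel(x0,x1,y0,y1,z0,z1): return Q[(Q[:,0]>x0)&(Q[:,0]<x1)&(Q[:,1]>y0)&(Q[:,1]<y1)&(Q[:,2]>z0)&(Q[:,2]<z1)]
    print(c)
    rect(sel(.47,.545,.305,.365,.040,.049),'cart')
    rect(sel(.47,.545,.20,.26,.040,.049),'blank')
    rect(sel(.45,.57,.16,.40,.055,.064),'binrim')
    rect(sel(.45,.55,-.27,-.165,.009,.016),'dockbase')
    for y0,y1 in((-.2,-.17),(-.26,-.215)): rect(sel(.45,.55,y0,y1,.03,.061),'cheek')
    B=sel(.44,.51,-.37,-.27,.085,.15); m=B.mean(0); u,s,v=np.linalg.svd(B-m,full_matrices=False)
    d=v[0]; t=(B-m)@d; print('bar',len(B),m.round(4),d.round(3),(m+d*t.min()).round(4),(m+d*t.max()).round(4))
    imaging.camera(c)
    for n,h in(('vial0',.0),('vial1',0),('spanner',0.),('bottle',0),('beaker',0),('dock_seat',.012),('latch_hinge',.072),('latch_knob',.11),('catch',.073)):
        print(n,[(onplane(c,*b['uv'],h).round(3).tolist()[:2],round(b['confidence'],2)) for b in spotter.mark_of(c,n)])
E
```

```text
top
cart 266 mean [507.6 336.1  43.9] c [508.8 337.1] size [40.4 74.4] ang 78.8 mod90 -11.2
blank 306 mean [504.4 228.1  44. ] c [503.  222.1] size [46.  63.5] ang 87.8 mod90 -2.2
binrim 288 mean [507.5 288.9  59.6] c [506.9 283.3] size [209.7  75. ] ang 88.0 mod90 -2.0
dockbase 438 mean [ 501.8 -211.4   12.3] c [ 502.8 -214.2] size [74.7 69.8] ang 76.3 mod90 -13.7
cheek 54 mean [ 509.2 -188.5   45.3] c [ 508.1 -191.5] size [10.3 44. ] ang 76.7 mod90 -13.3
cheek 74 mean [ 498.  -233.7   46.2] c [ 495.  -243.6] size [25.5 43.4] ang 74.8 mod90 -15.2
bar 280 [ 0.4779 -0.3156  0.1054] [-0.22  -0.928  0.3  ] [ 0.4884 -0.2715  0.0911] [ 0.4683 -0.3561  0.1184]
vial0 [([0.39, -0.029], 0.64), ([0.412, 0.046], 0.63)]
vial1 [([0.39, -0.029], 0.64), ([0.412, 0.046], 0.63)]
spanner [([0.672, 0.038], 0.89), ([0.762, 0.089], 0.29)]
bottle [([0.507, -0.231], 0.68), ([0.773, 0.093], 0.6)]
beaker [([0.785, -0.108], 0.59), ([0.492, -0.281], 0.55)]
dock_seat [([0.337, -0.207], 0.77), ([0.503, -0.224], 0.71)]
latch_hinge [([0.494, -0.261], 0.88), ([0.321, -0.248], 0.77)]
latch_knob [([0.466, -0.341], 0.
[... 471 characters left out ...]
[ 507.8 -195.2] size [ 7.7 45. ] ang 86.4 mod90 -3.6
cheek 125 mean [ 512.3 -245.2   48.3] c [ 504.9 -240.6] size [24.6 30.9] ang 43.8 mod90 43.8
bar 814 [ 0.4804 -0.3163  0.1048] [ 0.217  0.932 -0.289] [ 0.4708 -0.3576  0.1176] [ 0.4912 -0.2701  0.0905]
vial0 [([0.398, -0.027], 0.7), ([0.414, 0.04], 0.62)]
vial1 [([0.398, -0.027], 0.7), ([0.414, 0.04], 0.62)]
spanner [([0.668, 0.033], 0.9)]
bottle [([0.762, 0.101], 0.65)]
beaker [([0.781, -0.109], 0.7)]
dock_seat [([0.496, -0.214], 0.89), ([0.338, -0.208], 0.79)]
latch_hinge [([0.325, -0.249], 0.87), ([0.492, -0.255], 0.59)]
latch_knob [([0.393, -0.173], 0.93), ([0.467, -0.338], 0.64)]
catch [([0.35, -0.193], 0.93), ([0.506, -0.193], 0.81)]
```

```bash
python3 -m jog '[{"rotation":[0,0,17],"translation":[327,-183,-60],"grip":58},{"rotation":[0,0,17],"translation":[327,-183,-60],"grip":58},{"rotation":[0,0,17],"translation":[327,-183,-60],"grip":58},{"rotation":[0,0,17],"translation":[327,-183,-60],"grip":58},{"rotation":[0,0,17],"translation":[327,-183,-60],"grip":58},{"rotation":[0,0,17],"translation":[327,-183,-60],"grip":58},{"rotation":[0,0,17],"translation":[327,-183,-60],"grip":58},{"rotation":[0,0,17],"translation":[327,-183,-60],"grip":58},{"rotation":[0,0,17],"translation":[327,-183,-60],"grip":58},{"rotation":[0,0,17],"translation":[327,-183,-60],"grip":58},{"rotation":[0,0,17],"translation":[327,-183,-60],"grip":58},{"rotation":[0,0,17],"translation":[327,-183,-60],"grip":58},{"rotation":[0,0,17],"translation":[327,-183,-60],"grip":58},{"rotation":[0,0,17],"translation":[327,-183,-60],"grip":58}]' 40
```

```text
time: 3.4
ee_pos: [0.5072, 0.337, 0.1716]
tcp_rot: [180.0, 0.0, 177.9]
wrist_force: [0.4, -0.3, -0.2]
opening: 0.058
grasp_force: 0.0
```

```bash
python3 -m jog '[{"rotation":[0,0,0],"translation":[0,-1,-25],"grip":58},{"rotation":[0,0,0],"translation":[0,-1,-50],"grip":58},{"rotation":[0,0,0],"translation":[0,-1,-75],"grip":58},{"rotation":[0,0,0],"translation":[0,-1,-95],"grip":58},{"rotation":[0,0,0],"translation":[0,-1,-115],"grip":58},{"rotation":[0,0,0],"translation":[0,-1,-130],"grip":58},{"rotation":[0,0,0],"translation":[0,-1,-142],"grip":58},{"rotation":[0,0,0],"translation":[0,-1,-152],"grip":58},{"rotation":[0,0,0],"translation":[0,-1,-159],"grip":58},{"rotation":[0,0,0],"translation":[0,-1,-159],"grip":58},{"rotation":[0,0,0],"translation":[0,-1,-159],"grip":28},{"rotation":[0,0,0],"translation":[0,-1,-159],"grip":28},{"rotation":[0,0,0],"translation":[0,-1,-159],"grip":28},{"rotation":[0,0,0],"translation":[0,-1,-159],"grip":28},{"rotation":[0,0,0],"translation":[0,-1,-159],"grip":28},{"rotation":[0,0,0],"translation":[0,-1,-159],"grip":28}]' 40
```

```text
time: 5.0
ee_pos: [0.5082, 0.3358, 0.0132]
tcp_rot: [179.9, 0.1, 177.8]
wrist_force: [0.4, 0.0, 5.5]
opening: 0.031
grasp_force: 41.5
```

```bash
python3 -m jog '[{"rotation":[0,0,0],"translation":[0,0,5],"grip":28},{"rotation":[0,0,0],"translation":[0,0,15],"grip":28},{"rotation":[0,0,0],"translation":[0,0,30],"grip":28},{"rotation":[0,0,0],"translation":[0,0,50],"grip":28},{"rotation":[0,0,0],"translation":[0,0,75],"grip":28},{"rotation":[0,0,0],"translation":[0,0,100],"grip":28},{"rotation":[0,0,0],"translation":[0,0,120],"grip":28},{"rotation":[0,0,0],"translation":[0,0,120],"grip":28}]'
python3 - <<'E'
from h import *
p,d=shot('scene'); q,_=shot('top')
cv2.imwrite('pics/lift.png',np.hstack([cv2.resize(p[60:200,240:400],None,fx=2.4,fy=2.4),cv2.resize(q[180:320,120:280],None,fx=2.4,fy=2.4)])[:,:,::-1])
E
```

```text
time: 5.8
ee_pos: [0.509, 0.3363, 0.1366]
tcp_rot: [179.8, 0.3, 177.8]
wrist_force: [-0.2, 0.2, -2.2]
opening: 0.0312
grasp_force: 40.7
```

View pics/lift.png

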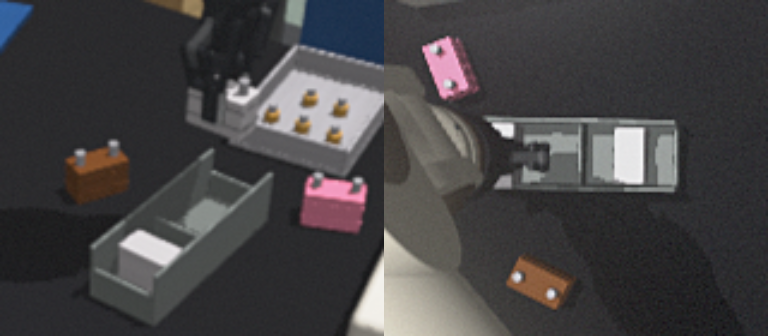

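The cartridge is held level (left crop at (240,95)), the bin bay is empty and the blank is still in place. I carry it to a free bench spot at about (0.51, 0.0).

```bash
python3 -m jog '[{"rotation":[0,0,-2],"translation":[0,-20,0],"grip":28},{"rotation":[0,0,-4],"translation":[0,-60,0],"grip":28},{"rotation":[0,0,-6],"translation":[0,-100,0],"grip":28},{"rotation":[0,0,-8],"translation":[0,-140,0],"grip":28},{"rotation":[0,0,-10],"translation":[0,-180,0],"grip":28},{"rotation":[0,0,-11],"translation":[0,-220,0],"grip":28},{"rotation":[0,0,-11],"translation":[0,-260,0],"grip":28},{"rotation":[0,0,-11],"translation":[0,-300,0],"grip":28},{"rotation":[0,0,-11],"translation":[0,-325,0],"grip":28},{"rotation":[0,0,-11],"translation":[0,-336,-10],"grip":28},{"rotation":[0,0,-11],"translation":[0,-336,-30],"grip":28},{"rotation":[0,0,-11],"translation":[0,-336,-55],"grip":28},{"rotation":[0,0,-11],"translation":[0,-336,-80],"grip":28},{"rotation":[0,0,-11],"translation":[0,-336,-100],"grip":28},{"rotation":[0,0,-11],"translation":[0,-336,-115],"grip":28},{"rotation":[0,0,-11],"translation":[0,-336,-120],"grip":28},{"rotation":[0,0,-11],"translation":[0,-336,-120],"grip":28},{"rotation":[0,0,-11],"translation":[0,-336,-120],"grip":28}]'
```

```text
time: 7.7
ee_pos: [0.5082, -0.0004, 0.013]
tcp_rot: [180.0, 0.1, 166.8]
wrist_force: [-0.3, -0.3, -1.7]
opening: 0.0317
grasp_force: 40.7
```

Now the last ~4 mm, gently, until contact.

```bash
python3 -m jog '[{"rotation":[0,0,0],"translation":[0,0,-1],"grip":28},{"rotation":[0,0,0],"translation":[0,0,-2],"grip":28},{"rotation":[0,0,0],"translation":[0,0,-3],"grip":28},{"rotation":[0,0,0],"translation":[0,0,-3],"grip":28}]'; python3 -m jog '[{"rotation":[0,0,0],"translation":[0,0,-0.5],"grip":28},{"rotation":[0,0,0],"translation":[0,0,-1],"grip":28},{"rotation":[0,0,0],"translation":[0,0,-1],"grip":28}]'
```

```text
time: 8.1
ee_pos: [0.5078, -0.0006, 0.0093]
tcp_rot: [180.0, 0.0, 166.8]
wrist_force: [0.0, -1.2, -1.4]
opening: 0.031
grasp_force: 40.7
time: 8.4
ee_pos: [0.5078, -0.0006, 0.0092]
tcp_rot: [180.0, 0.0, 166.8]
wrist_force: [-4.2, 0.9, 7.4]
opening: 0.0316
grasp_force: 41.9
```

```bash
python3 -m jog '[{"rotation":[0,0,0],"translation":[0,0,0],"grip":60},{"rotation":[0,0,0],"translation":[0,0,0],"grip":60},{"rotation":[0,0,0],"translation":[0,0,0],"grip":60},{"rotation":[0,0,0],"translation":[0,0,10],"grip":60},{"rotation":[0,0,0],"translation":[0,0,30],"grip":60},{"rotation":[0,0,0],"translation":[0,0,60],"grip":60},{"rotation":[0,0,0],"translation":[0,0,90],"grip":80},{"rotation":[0,0,0],"translation":[0,0,120],"grip":80},{"rotation":[0,0,-8],"translation":[0,0,140],"grip":80},{"rotation":[0,0,-16],"translation":[0,0,140],"grip":80},{"rotation":[0,0,-24],"translation":[0,0,140],"grip":80},{"rotation":[0,0,-32],"translation":[0,0,140],"grip":80},{"rotation":[0,0,-40],"translation":[0,0,140],"grip":80},{"rotation":[0,0,-48],"translation":[0,0,140],"grip":80},{"rotation":[0,0,-56],"translation":[0,0,140],"grip":80},{"rotation":[0,0,-64],"translation":[0,0,140],"grip":80},{"rotation":[0,0,-72],"translation":[0,0,140],"grip":80},{"rotation":[0,0,-80],"translation":[0,0,140],"grip":80},{"rotation":[0,0,-88],"translation":[0,0,140],"grip":80},{"rotation":[0,0,-90],"translation":[0,0,140],"grip":80}]'
python3 - <<'E'
from h import *
p,d=shot('scene','bench.png')
P=cloud('scene',d); m=(d>0)&(abs(P[...,0]-.508)<.06)&(abs(P[...,1])<.06)
Q=P[m]
for a,b in((.035,.044),(.006,.044),(.046,.06),(.06,.4)):
    s=Q[(Q[:,2]>a)&(Q[:,2]<b)]
    if len(s)>4: rect(s,(a,b))
print(readout.get_obs()['tcp_rot'],readout.get_obs()['q'])
E
```

```text
time: 10.4
ee_pos: [0.5078, -0.0005, 0.1491]
tcp_rot: [180.0, -0.0, 76.5]
wrist_force: [-0.9, 0.8, -0.2]
opening: 0.0802
grasp_force: 0.0
(0.035, 0.044) 351 mean [510.4  -3.3  40.4] c [508.5  -0.7] size [33.8 60.4] ang 76.0 mod90 -14.0
(0.006, 0.044) 647 mean [514.   -7.1  31.3] c [ 5.078e+02 -5.000e-01] size [33.9 62.7] ang 76.6 mod90 -13.4
(0.046, 0.06) 56 mean [509.1  -1.3  52.5] c [5.08e+02 1.00e-01] size [ 9.8 49.6] ang 76.7 mod90 -13.3
(0.06, 0.4) 5213 mean [523.7 -19.4 311. ] c [508.3  -7.5] size [117.4  71.5] ang 5.9 mod90 5.9
[ 1.79963409e+02 -1.08147999e-02  7.65779737e+01] [-6.20032579e-02 -1.71046054e+00 -5.86016056e+00  8.58122000e+01
  2.06700468e-03  1.03360027e+02]
```

View pics/bench.png

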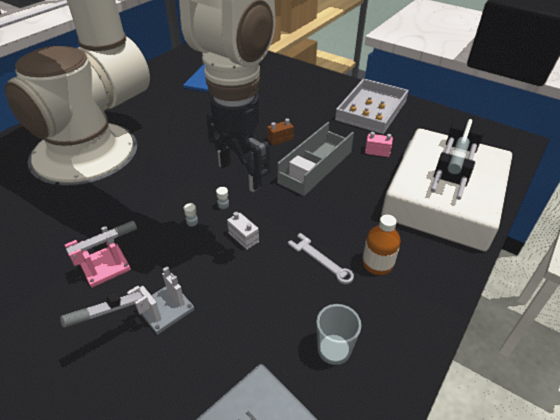

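The cartridge stands upright on the bench at pixel (243,231), clear of the vials and spanner, at yaw -13.4° as the dock. I take it by its ends.

```bash
python3 -m jog '[{"rotation":[0,0,0],"translation":[0,0,-30],"grip":80},{"rotation":[0,0,0],"translation":[0,0,-60],"grip":80},{"rotation":[0,0,0],"translation":[0,0,-85],"grip":80},{"rotation":[0,0,0],"translation":[0,0,-105],"grip":80},{"rotation":[0,0,0],"translation":[0,0,-120],"grip":80},{"rotation":[0,0,0],"translation":[0,0,-132],"grip":80},{"rotation":[0,0,0],"translation":[0,0,-140],"grip":80},{"rotation":[0,0,0],"translation":[0,0,-142],"grip":80},{"rotation":[0,0,0],"translation":[0,0,-142],"grip":80},{"rotation":[0,0,0],"translation":[0,0,-142],"grip":55},{"rotation":[0,0,0],"translation":[0,0,-142],"grip":55},{"rotation":[0,0,0],"translation":[0,0,-142],"grip":55},{"rotation":[0,0,0],"translation":[0,0,-142],"grip":55},{"rotation":[0,0,0],"translation":[0,0,-142],"grip":55},{"rotation":[0,0,0],"translation":[0,0,-142],"grip":55}]' 50
python3 -m jog '[{"rotation":[0,0,0],"translation":[0,0,5],"grip":55},{"rotation":[0,0,0],"translation":[0,0,20],"grip":55},{"rotation":[0,0,0],"translation":[0,0,40],"grip":55},{"rotation":[0,0,0],"translation":[0,0,65],"grip":55},{"rotation":[0,0,0],"translation":[0,0,95],"grip":55},{"rotation":[0,0,0],"translation":[0,0,120],"grip":55},{"rotation":[0,0,0],"translation":[0,0,130],"grip":55},{"rotation":[0,0,0],"translation":[0,0,130],"grip":55}]'
```

```text
time: 11.95
ee_pos: [0.5083, -0.0005, 0.0072]
tcp_rot: [179.9, -0.0, 76.8]
wrist_force: [-0.8, 0.3, 5.7]
opening: 0.0593
grasp_force: 55.2
time: 12.75
ee_pos: [0.5084, -0.0005, 0.1379]
tcp_rot: [179.9, -0.0, 76.8]
wrist_force: [0.0, 0.1, -2.4]
opening: 0.0592
grasp_force: 54.6
```

```bash
python3 -m jog '[{"rotation":[0,0,0],"translation":[0,-20,0],"grip":55},{"rotation":[0,0,0],"translation":[-1,-55,0],"grip":55},{"rotation":[0,0,0],"translation":[-3,-95,0],"grip":55},{"rotation":[0,0,0],"translation":[-5,-135,0],"grip":55},{"rotation":[0,0,0],"translation":[-5.6,-175,0],"grip":55},{"rotation":[0,0,0],"translation":[-5.6,-200,0],"grip":55},{"rotation":[0,0,0],"translation":[-5.6,-213.7,0],"grip":55},{"rotation":[0,0,0],"translation":[-5.6,-213.7,-15],"grip":55},{"rotation":[0,0,0],"translation":[-5.6,-213.7,-30],"grip":55},{"rotation":[0,0,0],"translation":[-5.6,-213.7,-37],"grip":55},{"rotation":[0,0,0],"translation":[-5.6,-213.7,-37],"grip":55},{"rotation":[0,0,0],"translation":[-5.6,-213.7,-37],"grip":55}]'
python3 - <<'E'
from h import *
p,d=shot('scene')
cv2.imwrite('pics/above.png',cv2.resize(p[190:350,40:240],None,fx=3.6,fy=3.6,interpolation=cv2.INTER_CUBIC)[:,:,::-1])
P=cloud('scene',d); Q=P[d>0]; th=np.radians(-13.4); R=np.array([[np.cos(th),np.sin(th)],[-np.sin(th),np.cos(th)]])
L=(Q[:,:2]-[.5028,-.2142])@R.T*1000; z=Q[:,2]*1000
for n,z0,z1,yr in(('base',9,16,50),('cheeks',30,62,29),('prongs',66,82,32),('block',98,128,19)):
    m=(z>z0)&(z<z1)&(abs(L[:,0])<45)&(abs(L[:,1])<yr); print(n,m.sum(),np.percentile(L[m],[2,10,50,90,98],axis=0).round(1).tolist())
E
```

```text
time: 13.95
ee_pos: [0.5021, -0.2135, 0.0992]
tcp_rot: [-180.0, -0.0, 76.9]
wrist_force: [-0.2, -0.5, -2.8]
opening: 0.0593
grasp_force: 54.5
base 944 [[-30.4, -36.5], [-19.5, -31.7], [12.4, 0.3], [31.6, 21.7], [34.0, 35.1]]
cheeks 219 [[-10.1, -27.8], [0.9, -27.1], [19.7, 18.7], [21.2, 24.2], [21.9, 26.7]]
prongs 85 [[-18.5, -31.8], [-12.9, -31.3], [12.4, -27.8], [14.4, 24.6], [15.0, 26.8]]
block 309 [[-26.8, -15.5], [-17.4, -15.0], [28.2, -14.0], [42.0, 4.3], [43.1, 15.2]]
```

View pics/above.png

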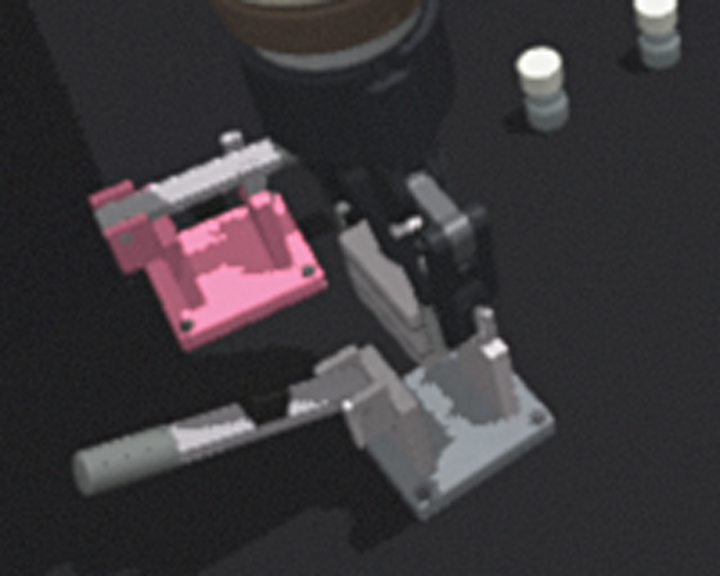

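The cartridge hangs over the grey dock at about (400,290) in the crop, in line with the channel and within ±0.5 mm. I lower it in stages.

```bash
python3 -m jog '[{"rotation":[0,0,-0.2],"translation":[0.5,-0.5,-8],"grip":55},{"rotation":[0,0,-0.2],"translation":[0.5,-0.5,-16],"grip":55},{"rotation":[0,0,-0.2],"translation":[0.5,-0.5,-24],"grip":55},{"rotation":[0,0,-0.2],"translation":[0.5,-0.5,-32],"grip":55},{"rotation":[0,0,-0.2],"translation":[0.5,-0.5,-38],"grip":55},{"rotation":[0,0,-0.2],"translation":[0.5,-0.5,-38],"grip":55}]'
python3 -m jog '[{"rotation":[0,0,0],"translation":[0,0,-8],"grip":55},{"rotation":[0,0,0],"translation":[0,0,-16],"grip":55},{"rotation":[0,0,0],"translation":[0,0,-24],"grip":55},{"rotation":[0,0,0],"translation":[0,0,-31],"grip":55},{"rotation":[0,0,0],"translation":[0,0,-36],"grip":55},{"rotation":[0,0,0],"translation":[0,0,-36],"grip":55},{"rotation":[0,0,0],"translation":[0,0,-36],"grip":55}]'
```

```text
time: 14.6
ee_pos: [0.502, -0.2145, 0.06]
tcp_rot: [-179.9, -0.0, 76.6]
wrist_force: [-0.2, 0.1, -2.4]
opening: 0.0593
grasp_force: 54.5
time: 15.3
ee_pos: [0.5027, -0.2147, 0.0254]
tcp_rot: [180.0, 0.0, 76.6]
wrist_force: [0.2, 0.4, -1.8]
opening: 0.0591
grasp_force: 54.5
```

```bash
python3 -m jog '[{"rotation":[0,0,0],"translation":[0,0,-2],"grip":55},{"rotation":[0,0,0],"translation":[0,0,-4],"grip":55},{"rotation":[0,0,0],"translation":[0,0,-5],"grip":55},{"rotation":[0,0,0],"translation":[0,0,-5],"grip":55},{"rotation":[0,0,0],"translation":[0,0,-5],"grip":55}]'
python3 -m jog '[{"rotation":[0,0,0],"translation":[0,0,-0.5],"grip":55},{"rotation":[0,0,0],"translation":[0,0,-1],"grip":55},{"rotation":[0,0,0],"translation":[0,0,-1],"grip":55}]'
```

```text
time: 15.8
ee_pos: [0.5026, -0.2148, 0.0203]
tcp_rot: [180.0, 0.0, 76.6]
wrist_force: [0.3, -0.9, -2.2]
opening: 0.0591
grasp_force: 54.5
time: 16.1
ee_pos: [0.5027, -0.2148, 0.0193]
tcp_rot: [180.0, -0.0, 76.6]
wrist_force: [0.3, -0.6, -2.2]
opening: 0.0595
grasp_force: 54.5
```

```bash
python3 -m jog '[{"rotation":[0,0,0],"translation":[0,0,-0.5],"grip":55},{"rotation":[0,0,0],"translation":[0,0,-0.8],"grip":55},{"rotation":[0,0,0],"translation":[0,0,-0.8],"grip":55}]'
```

```text
time: 16.4
ee_pos: [0.5027, -0.2148, 0.0193]
tcp_rot: [180.0, 0.0, 76.6]
wrist_force: [-2.8, 0.8, 5.4]
opening: 0.0596
grasp_force: 55.6
```

Contact on the dock's floor. I let go, rise and measure the seat and the latch.

```bash
python3 -m jog '[{"rotation":[0,0,0],"translation":[0,0,0],"grip":75},{"rotation":[0,0,0],"translation":[0,0,0],"grip":75},{"rotation":[0,0,0],"translation":[0,0,0],"grip":75},{"rotation":[0,0,0],"translation":[0,0,10],"grip":75},{"rotation":[0,0,0],"translation":[0,0,30],"grip":75},{"rotation":[0,0,0],"translation":[0,0,60],"grip":75},{"rotation":[0,0,0],"translation":[0,0,95],"grip":75},{"rotation":[0,0,0],"translation":[0,0,130],"grip":75},{"rotation":[0,0,0],"translation":[0,0,165],"grip":40},{"rotation":[0,0,0],"translation":[0,0,190],"grip":40},{"rotation":[0,0,0],"translation":[0,0,190],"grip":40}]'
python3 - <<'E'
from h import *
p,d=shot('scene')
cv2.imwrite('pics/seat.png',cv2.resize(p[210:350,40:220],None,fx=4,fy=4,interpolation=cv2.INTER_CUBIC)[:,:,::-1])
P=cloud('scene',d); Q=P[d>0]; th=np.radians(-13.4); R=np.array([[np.cos(th),np.sin(th)],[-np.sin(th),np.cos(th)]])
L=np.c_[(Q[:,:2]-[.5028,-.2142])@R.T,Q[:,2]]*1000
def s(x,y,z): return L[(L[:,0]>x[0])&(L[:,0]<x[1])&(L[:,1]>y[0])&(L[:,1]<y[1])&(L[:,2]>z[0])&(L[:,2]<z[1])]
for n,a in(('top',((-34,34),(-17.5,17.5),(48,55))),('ports',((-34,34),(-12,12),(58,70))),('knob',((-20,20),(-160,-115),(85,140))),('bar',((-20,20),(-160,-60),(78,140)))):
    B=s(*a); print(n,len(B),np.percentile(B,[2,50,98],axis=0).round(1).tolist())
    if n=='ports':
        for g in(B[B[:,0]<0],B[B[:,0]>0]): print(len(g),g.mean(0) if len(g) else '')
    if n in('knob','bar'):
        c=np.polyfit(B[:,1]+40,B[:,2]-72,1); print('slope',c, 'angle',np.pi+np.arctan(c[0]))
E
```

```text
time: 17.5
ee_pos: [0.5038, -0.2152, 0.2133]
tcp_rot: [179.6, 0.1, 76.6]
wrist_force: [-0.4, 0.6, -0.0]
opening: 0.04
grasp_force: 0.0
top 493 [[-27.2, -15.5, 49.1], [2.9, -2.5, 52.7], [30.5, 15.1, 54.8]]
ports 82 [[-21.8, -4.9, 58.1], [16.3, -0.5, 65.9], [25.4, 4.0, 68.6]]
40 [-17.35355016  -0.76649483  64.71700219]
42 [21.80329905 -0.47353962 64.77313139]
knob 318 [[-6.7, -147.8, 102.0], [3.8, -131.9, 114.5], [7.8, -115.8, 122.3]]
slope [-0.28587847 15.64016865] angle 2.863141209341879
bar 825 [[-8.4, -146.4, 84.3], [3.5, -103.7, 103.7], [7.5, -62.8, 121.5]]
slope [-0.30368813 12.97204959] angle 2.846755695349754
```

View pics/seat.png

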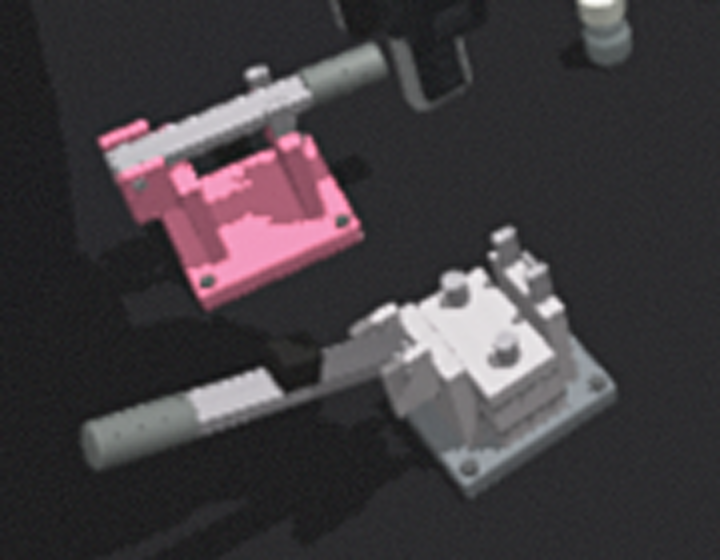

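The cartridge sits flat and centred between the cheeks: block top at (475,325) in the crop, ports at (455,288) and (505,345). The latch knob is at (140,430), at about 2.83 rad. I go to the knob.

```bash
python3 -m jog '[{"rotation":[0,0,0],"translation":[-7,-30,0],"grip":40},{"rotation":[0,0,0],"translation":[-17,-70,0],"grip":40},{"rotation":[0,0,0],"translation":[-25,-105,0],"grip":40},{"rotation":[0,0,0],"translation":[-30.5,-128,0],"grip":40},{"rotation":[0,0,0],"translation":[-30.5,-128,-20],"grip":40},{"rotation":[0,0,0],"translation":[-30.5,-128,-45],"grip":40},{"rotation":[0,0,0],"translation":[-30.5,-128,-70],"grip":40},{"rotation":[0,0,0],"translation":[-30.5,-128,-95],"grip":40},{"rotation":[0,0,0],"translation":[-30.5,-128,-112],"grip":40},{"rotation":[0,0,0],"translation":[-30.5,-128,-123],"grip":40},{"rotation":[0,0,0],"translation":[-30.5,-128,-123],"grip":40},{"rotation":[0,0,0],"translation":[-30.5,-128,-123],"grip":40}]'
python3 -m jog '[{"rotation":[0,0,0],"translation":[0,0,0],"grip":12},{"rotation":[0,0,0],"translation":[0,0,0],"grip":12},{"rotation":[0,0,0],"translation":[0,0,0],"grip":12},{"rotation":[0,0,0],"translation":[0,0,0],"grip":12},{"rotation":[0,0,0],"translation":[0,0,0],"grip":12},{"rotation":[0,0,0],"translation":[0,0,0],"grip":12}]' 60
python3 - <<'E'
import numpy as np
a0=2.83
for k,a in enumerate(np.arange(a0,-.05,-.1)):
    dy=97*(np.cos(a)-np.cos(a0)); dz=97*(np.sin(a)-np.sin(a0)); print(k,round(a,2),np.round([dy*.2317,dy*.9728,dz]).astype(int).tolist())
E
```

```text
time: 18.75
ee_pos: [0.4722, -0.3428, 0.0859]
tcp_rot: [180.0, 0.0, 76.6]
wrist_force: [0.2, -0.2, 0.9]
opening: 0.0398
grasp_force: 0.0
time: 19.35
ee_pos: [0.4704, -0.3429, 0.086]
tcp_rot: [-179.8, 0.1, 76.6]
wrist_force: [-11.6, -1.0, 3.3]
opening: 0.0164
grasp_force: 58.4
0 2.83 [0, 0, 0]
1 2.73 [1, 3, 9]
2 2.63 [2, 8, 18]
3 2.53 [3, 13, 26]
4 2.43 [4, 18, 34]
5 2.33 [6, 25, 41]
6 2.23 [8, 32, 47]
7 2.13 [9, 40, 52]
8 2.03 [11, 48, 57]
9 1.93 [13, 57, 61]
10 1.83 [16, 66, 64]
11 1.73 [18, 75, 66]
12 1.63 [20, 84, 67]
13 1.53 [22, 94, 67]
14 1.43 [25, 103, 66]
15 1.33 [27, 112, 64]
16 1.23 [29, 121, 62]
17 1.13 [31, 130, 58]
18 1.03 [33, 138, 53]
19 0.93 [35, 146, 48]
20 0.83 [37, 154, 42]
21 0.73 [38, 160, 35]
22 0.63 [40, 166, 27]
23 0.53 [41, 171, 19]
24 0.43 [42, 176, 11]
25 0.33 [43, 179, 2]
26 0.23 [43, 182, -8]
27 0.13 [44, 183, -17]
28 0.03 [44, 184, -27]
```

```bash
python3 -m jog '[{"rotation":[0,0,0],"translation":[0,3,9],"grip":12},{"rotation":[0,0,0],"translation":[1,8,18],"grip":12},{"rotation":[0,0,0],"translation":[1.5,13,26],"grip":12},{"rotation":[0,0,0],"translation":[2.5,18,34],"grip":12},{"rotation":[0,0,0],"translation":[4,25,41],"grip":12},{"rotation":[0,0,0],"translation":[6,32,47],"grip":12},{"rotation":[0,0,0],"translation":[7.5,40,52],"grip":12},{"rotation":[0,0,0],"translation":[9.5,48,57],"grip":12},{"rotation":[0,0,0],"translation":[11.5,57,61],"grip":12},{"rotation":[0,0,0],"translation":[14,66,64],"grip":12},{"rotation":[0,0,0],"translation":[14,66,64],"grip":12}]'
python3 - <<'E'
from h import *
p,d=shot('scene')
cv2.imwrite('pics/swing.png',cv2.resize(p[150:350,40:240],None,fx=3,fy=3,interpolation=cv2.INTER_CUBIC)[:,:,::-1])
E
```

```text
time: 20.45
ee_pos: [0.4865, -0.2753, 0.1499]
tcp_rot: [180.0, -0.1, 76.7]
wrist_force: [0.2, 3.4, -7.6]
opening: 0.0164
grasp_force: 59.5
```

View pics/swing.png

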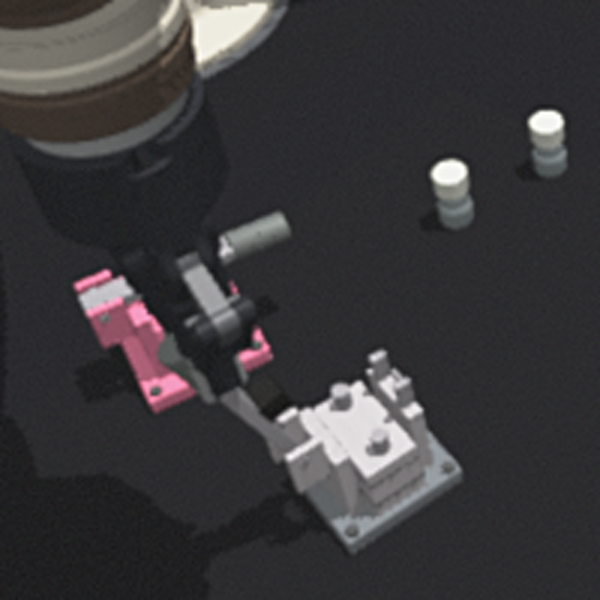

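The grip holds: the bar (crop, about (260,420)) is rising with the fingers and the forces are low. I continue over.

```bash
python3 -m jog '[{"rotation":[0,0,0],"translation":[2,9,2],"grip":12},{"rotation":[0,0,0],"translation":[4,18,3],"grip":12},{"rotation":[0,0,0],"translation":[6,28,3],"grip":12},{"rotation":[0,0,0],"translation":[9,37,2],"grip":12},{"rotation":[0,0,0],"translation":[11,46,0],"grip":12},{"rotation":[0,0,0],"translation":[13,55,-2],"grip":12},{"rotation":[0,0,0],"translation":[15,64,-6],"grip":12},{"rotation":[0,0,0],"translation":[17,72,-11],"grip":12},{"rotation":[0,0,0],"translation":[19,80,-16],"grip":12},{"rotation":[0,0,0],"translation":[21,88,-22],"grip":12},{"rotation":[0,0,0],"translation":[22,94,-29],"grip":12},{"rotation":[0,0,0],"translation":[24,100,-37],"grip":12},{"rotation":[0,0,0],"translation":[25,105,-45],"grip":12},{"rotation":[0,0,0],"translation":[26,110,-53],"grip":12},{"rotation":[0,0,0],"translation":[26,110,-53],"grip":12}]'
python3 - <<'E'
from h import *
p,d=shot('scene')
cv2.imwrite('pics/swing2.png',cv2.resize(p[190:350,60:240],None,fx=3.6,fy=3.6,interpolation=cv2.INTER_CUBIC)[:,:,::-1])
E
```

```text
time: 22.0
ee_pos: [0.5116, -0.166, 0.095]
tcp_rot: [-179.9, -0.0, 76.6]
wrist_force: [0.3, -0.8, -0.4]
opening: 0.0122
grasp_force: 0.0
```

View pics/swing2.png

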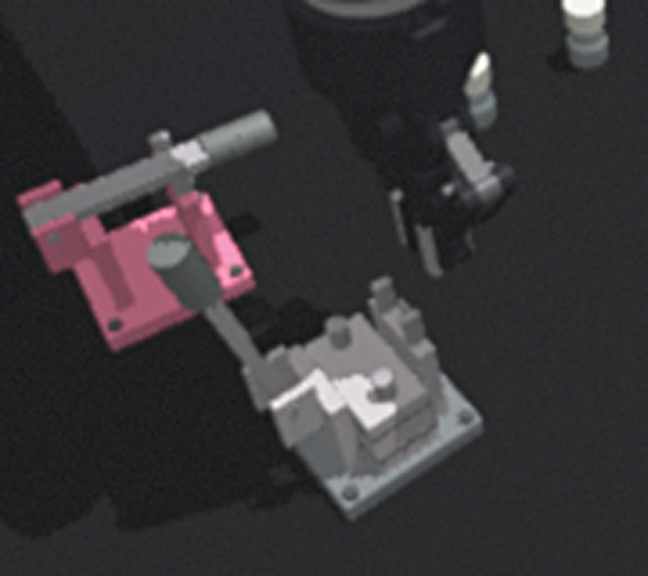

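The grip slipped off: the latch stands near upright with its knob at (185,270) in the crop. I measure its angle.

```bash
python3 - <<'E'
from h import *
th=np.radians(-13.4); R=np.array([[np.cos(th),np.sin(th)],[-np.sin(th),np.cos(th)]])
for c in('scene','top'):
    p,d=shot(c); P=cloud(c,d); Q=P[d>0]
    L=np.c_[(Q[:,:2]-[.5028,-.2142])@R.T,Q[:,2]]*1000
    m=(abs(L[:,0])<25)&(L[:,1]>-120)&(L[:,1]<20)&(L[:,2]>90)&(L[:,2]<200); B=L[m]
    for z0 in range(90,200,10):
        s=B[(B[:,2]>=z0)&(B[:,2]<z0+10)]
        if len(s)>3: print(c,z0,len(s),np.percentile(s[:,:2],[5,50,95],axis=0).round(1).tolist())
E
```

```text
scene 90 22 [[4.8, -47.7], [6.4, -44.0], [7.1, -40.4]]
scene 100 33 [[4.9, -48.5], [5.9, -42.4], [7.0, -32.4]]
scene 110 68 [[1.8, -50.2], [6.2, -40.9], [7.6, -30.5]]
scene 120 104 [[-7.4, -51.6], [2.9, -39.2], [7.4, -31.8]]
scene 130 25 [[4.8, -54.8], [5.8, -51.5], [7.3, -47.8]]
scene 140 25 [[4.6, -56.6], [6.1, -52.9], [7.3, -49.7]]
scene 150 55 [[1.1, -63.3], [5.9, -56.4], [7.4, -48.1]]
scene 160 58 [[1.5, -64.9], [5.8, -56.7], [7.9, -48.5]]
scene 170 66 [[0.1, -67.0], [5.8, -59.0], [7.9, -50.4]]
scene 180 123 [[-7.0, -67.7], [1.5, -60.2], [6.9, -53.1]]
```

```bash
python3 -m jog '[{"rotation":[0,0,0],"translation":[0,0,40],"grip":0},{"rotation":[0,0,0],"translation":[0,0,80],"grip":0},{"rotation":[0,0,0],"translation":[0,0,115],"grip":0},{"rotation":[0,0,0],"translation":[0,0,120],"grip":0},{"rotation":[0,0,0],"translation":[-8,-36,120],"grip":0},{"rotation":[0,0,0],"translation":[-16,-72,120],"grip":0},{"rotation":[0,0,0],"translation":[-24,-108,120],"grip":0},{"rotation":[0,0,0],"translation":[-31,-141,120],"grip":0},{"rotation":[0,0,0],"translation":[-31,-141,120],"grip":0},{"rotation":[0,0,0],"translation":[-31,-141,100],"grip":0},{"rotation":[0,0,0],"translation":[-31,-141,75],"grip":0},{"rotation":[0,0,0],"translation":[-31,-141,60],"grip":0},{"rotation":[0,0,0],"translation":[-31,-141,60],"grip":0},{"rotation":[0,0,0],"translation":[-31,-141,60],"grip":0}]'
python3 - <<'E'
from h import *
o=readout.get_obs(); e=np.array(o['ee_pos'])*1000
d=e[:2]-[502.8,-214.2]; x,y=d@[.9728,-.2317],d@[.2317,.9728]; print('dock',x,y,e[2])
for k,a in enumerate(np.r_[1.75,np.arange(1.7,-.01,-.1)]):
    r=92+14*(1-a/1.75); cy=-40+r*np.cos(a)-9*np.sin(a)-11; cz=72+r*np.sin(a)+9*np.cos(a)
    if a>1.45: cz=min(cz,155)
    dy=cy-y; dx=-x; print(k,round(a,2),np.round([cy,cz]),np.round([dy*.2317+dx*.9728,dy*.9728-dx*.2317,cz-e[2]]).astype(int).tolist())
E
```

```text
time: 23.55
ee_pos: [0.4812, -0.3075, 0.1569]
tcp_rot: [180.0, -0.0, 76.6]
wrist_force: [-0.6, -0.6, -0.0]
opening: 0.0
grasp_force: 0.0
dock 0.5564128099095988 -95.77319533533972 156.9098823880927
0 1.75 [-76. 155.] [4, 19, -2]
1 1.7 [-72. 155.] [5, 23, -2]
2 1.6 [-63. 155.] [7, 32, -2]
3 1.5 [-53. 155.] [9, 41, -2]
4 1.4 [-44. 167.] [12, 51, 10]
5 1.3 [-34. 167.] [14, 60, 10]
6 1.2 [-24. 165.] [16, 70, 8]
7 1.1 [-15. 163.] [18, 79, 6]
8 1.0 [ -6. 159.] [20, 88, 2]
9 0.9 [  3. 155.] [22, 97, -2]
10 0.8 [ 12. 150.] [24, 105, -7]
11 0.7 [ 20. 144.] [26, 113, -13]
12 0.6 [ 27. 137.] [28, 120, -20]
13 0.5 [ 34. 129.] [30, 127, -28]
14 0.4 [ 40. 120.] [31, 132, -37]
15 0.3 [ 45. 111.] [32, 137, -46]
16 0.2 [ 50. 102.] [33, 141, -55]
17 0.1 [53. 91.] [34, 145, -65]
18 -0.0 [55. 81.] [34, 147, -76]
```

```bash
python3 -m jog '[{"rotation":[0,0,0],"translation":[2,10,0],"grip":0},{"rotation":[0,0,0],"translation":[4,19,-2],"grip":0},{"rotation":[0,0,0],"translation":[7,32,-2],"grip":0},{"rotation":[0,0,0],"translation":[9,41,-2],"grip":0},{"rotation":[0,0,0],"translation":[12,51,3],"grip":0},{"rotation":[0,0,0],"translation":[14,60,6],"grip":0},{"rotation":[0,0,0],"translation":[16,70,7],"grip":0},{"rotation":[0,0,0],"translation":[18,79,5],"grip":0},{"rotation":[0,0,0],"translation":[20,88,2],"grip":0},{"rotation":[0,0,0],"translation":[20,88,2],"grip":0}]'
python3 - <<'E'
from h import *
th=np.radians(-13.4); R=np.array([[np.cos(th),np.sin(th)],[-np.sin(th),np.cos(th)]])
p,d=shot('scene'); P=cloud('scene',d); Q=P[d>0]
L=np.c_[(Q[:,:2]-[.5028,-.2142])@R.T,Q[:,2]]*1000
B=L[(abs(L[:,0])<10)&(L[:,1]>-60)&(L[:,1]<60)&(L[:,2]>86)&(L[:,2]<190)]
for y0 in range(-60,60,10):
    s=B[(B[:,1]>=y0)&(B[:,1]<y0+10)]
    if len(s)>3: print(y0,len(s),np.percentile(s[:,2],[5,50,95]).round(1))
cv2.imwrite('pics/push.png',cv2.resize(p[190:350,60:240],None,fx=3.6,fy=3.6,interpolation=cv2.INTER_CUBIC)[:,:,::-1])
E
```

```text
time: 24.55
ee_pos: [0.5011, -0.2185, 0.1578]
tcp_rot: [-179.9, -0.0, 76.7]
wrist_force: [-0.2, 0.0, -0.4]
opening: 0.0
grasp_force: 0.0
-40 48 [86.6 89.7 94.5]
-30 99 [ 89.8 100.6 109.8]
-20 206 [ 99.7 121.1 184.7]
-10 174 [ 98.7 128.6 147.4]
0 102 [131.2 148.9 168.6]
10 102 [148.  164.5 171.8]
20 39 [159.8 167.2 170.8]
```

View pics/push.png

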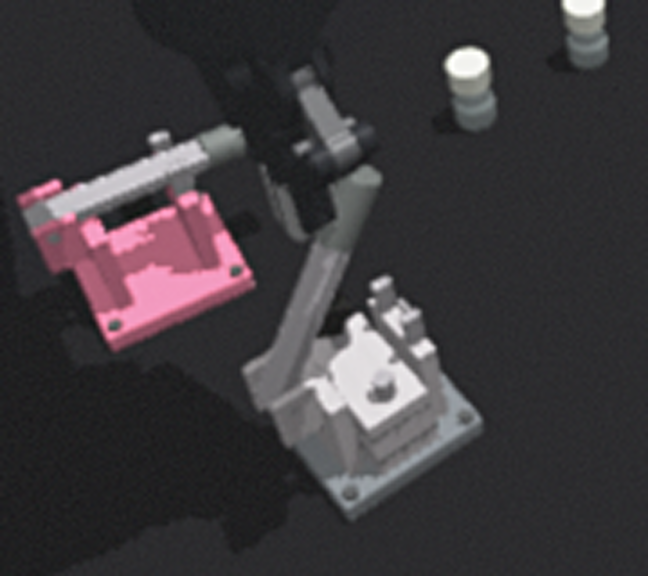

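The bar now leans over at about 1 rad with the knob at (355,215) in the crop and the cartridge undisturbed. I keep pushing along the arc.

```bash
python3 -m jog '[{"rotation":[0,0,0],"translation":[2,9,-4],"grip":0},{"rotation":[0,0,0],"translation":[4,17,-9],"grip":0},{"rotation":[0,0,0],"translation":[6,25,-15],"grip":0},{"rotation":[0,0,0],"translation":[8,32,-22],"grip":0},{"rotation":[0,0,0],"translation":[10,39,-30],"grip":0},{"rotation":[0,0,0],"translation":[11,44,-39],"grip":0},{"rotation":[0,0,0],"translation":[12,49,-48],"grip":0},{"rotation":[0,0,0],"translation":[13,53,-57],"grip":0},{"rotation":[0,0,0],"translation":[13,55,-64],"grip":0},{"rotation":[0,0,0],"translation":[13,55,-64],"grip":0}]'
python3 -m jog '[{"rotation":[0,0,0],"translation":[1,3,-5],"grip":0},{"rotation":[0,0,0],"translation":[1,3,-9],"grip":0},{"rotation":[0,0,0],"translation":[1,3,-11],"grip":0},{"rotation":[0,0,0],"translation":[1,3,-11],"grip":0}]'
```

```text
time: 25.6
ee_pos: [0.5136, -0.1643, 0.0932]
tcp_rot: [-179.9, -0.0, 76.6]
wrist_force: [-0.3, -0.6, -0.1]
opening: -0.0001
grasp_force: 0.0
time: 26.0
ee_pos: [0.515, -0.1618, 0.0832]
tcp_rot: [-180.0, -0.0, 76.6]
wrist_force: [-0.5, -0.7, -0.7]
opening: 0.0003
grasp_force: 0.0
```

```bash
python3 -m jog '[{"rotation":[0,0,0],"translation":[0,0,-1],"grip":0},{"rotation":[0,0,0],"translation":[0,0,-2],"grip":0},{"rotation":[0,0,0],"translation":[0,0,-2],"grip":0}]'
python3 -m jog '[{"rotation":[0,0,0],"translation":[0,0,-1],"grip":0},{"rotation":[0,0,0],"translation":[0,0,-1.5],"grip":0},{"rotation":[0,0,0],"translation":[0,0,-1.5],"grip":0}]'
python3 - <<'E'
from h import *
th=np.radians(-13.4); R=np.array([[np.cos(th),np.sin(th)],[-np.sin(th),np.cos(th)]])
p,d=shot('scene'); P=cloud('scene',d); Q=P[d>0]
L=np.c_[(Q[:,:2]-[.5028,-.2142])@R.T,Q[:,2]]*1000
B=L[(abs(L[:,0])<6)&(L[:,1]>-60)&(L[:,1]<80)&(L[:,2]>56)&(L[:,2]<130)]
for y0 in range(-60,80,10):
    s=B[(B[:,1]>=y0)&(B[:,1]<y0+10)]
    if len(s)>3: print(y0,len(s),np.percentile(s[:,2],[5,50,95]).round(1))
E
```

```text
time: 26.3
ee_pos: [0.5151, -0.1618, 0.0815]
tcp_rot: [180.0, 0.0, 76.6]
wrist_force: [-0.7, -0.6, 0.4]
opening: -0.0003
grasp_force: 0.0
time: 26.6
ee_pos: [0.5153, -0.1618, 0.0808]
tcp_rot: [179.9, 0.0, 76.6]
wrist_force: [-2.3, 0.4, 7.5]
opening: 0.0002
grasp_force: 3.1
-50 35 [71.6 76.6 78.5]
-40 41 [75.3 77.  78.7]
-30 45 [65.2 76.6 78.2]
-20 40 [69.1 76.7 78.3]
-10 49 [58.2 76.3 78.6]
0 42 [61.1 76.5 78.6]
10 43 [60.  76.7 78.3]
20 29 [75.7 77.2 78.6]
30 34 [73.1 76.8 78.7]
40 88 [ 77.7  96.4 127.1]
50 9 [69.  76.2 78.4]
60 14 [72.6 77.7 82.5]
70 21 [73.4 79.6 81.3]
```

The bar is level at z ≈ 76.5 mm all along. A slightly firmer press to be sure it is home, then I withdraw and check.

```bash
python3 -m jog '[{"rotation":[0,0,0],"translation":[0,0,-1],"grip":0},{"rotation":[0,0,0],"translation":[0,0,-2],"grip":0},{"rotation":[0,0,0],"translation":[0,0,-2],"grip":0}]'
python3 -m jog '[{"rotation":[0,0,0],"translation":[0,0,5],"grip":0},{"rotation":[0,0,0],"translation":[0,0,20],"grip":0},{"rotation":[0,0,0],"translation":[0,0,50],"grip":0},{"rotation":[0,0,0],"translation":[0,0,90],"grip":0},{"rotation":[0,0,0],"translation":[0,0,130],"grip":0},{"rotation":[0,0,0],"translation":[-20,30,160],"grip":0},{"rotation":[0,0,0],"translation":[-40,70,160],"grip":0},{"rotation":[0,0,0],"translation":[-60,110,160],"grip":0},{"rotation":[0,0,0],"translation":[-60,130,160],"grip":0},{"rotation":[0,0,0],"translation":[-60,130,160],"grip":0}]'
python3 - <<'E'
from h import *
th=np.radians(-13.4); R=np.array([[np.cos(th),np.sin(th)],[-np.sin(th),np.cos(th)]])
for c in('scene','top'):
    p,d=shot(c); P=cloud(c,d); Q=P[d>0]
    L=np.c_[(Q[:,:2]-[.5028,-.2142])@R.T,Q[:,2]]*1000
    B=L[(abs(L[:,0])<7)&(L[:,1]>-50)&(L[:,1]<37)&(L[:,2]>74)&(L[:,2]<100)]
    print(c,'bar slope',np.polyfit(B[:,1],B[:,2],1),len(B))
    B=L[(abs(L[:,0])<4)&(L[:,1]>40)&(L[:,1]<74)&(L[:,2]>70)]; print('knob top',np.percentile(B[:,2],[50,90]))
    B=L[(abs(L[:,0])<34)&(abs(L[:,0])>11)&(abs(L[:,1])<17)&(L[:,2]>48)&(L[:,2]<56)]; print('block top',np.median(B[:,2]),np.percentile(B,[1,99],axis=0).round(1).tolist())
    for n in('vial0','spanner','bottle','beaker','blank'): print(n,[(onplane(c,*b['uv'],0).round(3).tolist()[:2],round(b['confidence'],2)) for b in spotter.mark_of(c,n)][:2])
E
```

```text
time: 26.95
ee_pos: [0.5154, -0.1618, 0.0804]
tcp_rot: [179.9, 0.0, 76.6]
wrist_force: [-6.8, 2.3, 18.0]
opening: -0.0002
grasp_force: 8.9
time: 27.95
ee_pos: [0.4548, -0.0298, 0.2392]
tcp_rot: [179.9, -0.0, 76.8]
wrist_force: [0.2, -0.9, 0.4]
opening: -0.0001
grasp_force: 0.0
scene bar slope [-1.20787293e-03  7.68150056e+01] 365
knob top [81.05767462 82.30760242]
block top 52.549250548644565 [[-29.0, -15.9, 48.5], [31.4, 15.2, 55.3]]
vial0 [([0.412, 0.044], 0.73), ([0.394, -0.023], 0.68)]
spanner [([0.666, 0.042], 0.68)]
bottle [([0.765, 0.096], 0.64)]
beaker [([0.784, -0.105], 0.79)]
blank [([0.51, 0.236], 0.76), ([0.49, -0.213], 0.33)]
top bar slope [-8.03182644e-03  7.63795807e+01] 180
knob top [80.79506399 82.46659381]
block top 52.191742099227554 [[-18.1, -15.1, 48.4], [30.7, 15.5, 55.3]]
vial0 [([0.387, -0.025], 0.39), ([0.41, 0.046], 0.38)]
spanner [([0.683, 0.034], 0.58), ([0.518, -0.174], 0.27)]
bottle [([0.768, 0.099], 0.94)]
beaker [([0.779, -0.105], 0.71), ([0.507, -0.213], 0.66)]
blank [([0.5, 0.217], 0.64)]
```

The bar is level and the block is flat and centred to about 1 mm. The bystanders are where they were and the arm is clear. I hand the job in.

```bash
python3 -c "
from workcell import bot; print(bot.job_done())"
```

```text
the job is handed in; nothing more can be done
None
```

The job is handed in at about 28 s of the 72 s limit: the cartridge sits flat and centred in the grey dock, and the latch bar measures level with its knob at closed height; the grip slipped off the knob near upright, so I pushed the latch the rest of the way with shut fingers.

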